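# Sieve the small nuts out from among the valve tappets

## Task

Lift the slotted sieve by its wooden grip, hold it over the cardboard tray and, keeping it level, shake it side to side until all three small nuts have dropped through the slots into the tray. Then stand the sieve flat on the bench beside the tray with both tappets still in it. Do not touch the nuts with the gripper.

Things in the scene. Friction and masses are not known exactly. Their poses are not given: they have to be found in the camera images.
- sieve: Loose sieve holding the parts, a sheet-metal tray 112 (x) by 132 mm (y), 0.3-0.5 kg, walls 3 thick, 30 high. Floor: three flat bars 18 wide, 4 thick, along x at y = -36, 0, 36 mm, with four open 18 mm slots between and beside them. Origin: centre of the underside, z up. An empty carrier like it but with a solid floor stands elsewhere. The oily parts stay if it moves smoothly (to 0.25 m/s).
- sieve_grip (a point): Centre of the sieve's wooden grip bar, 85 mm above its underside; axes as the sieve's. Bar 18 mm wide (y), 24 tall, 106 long (x), joined to the tray by an upright at each end. Pinch firmly (40 N) from above, across y. Brisk strokes along the sieve's y, e.g. 60 mm in 0.2 s, back and forth six times or more, make the parts slide; a nut that slides off a bar drops through.
- tray: Shallow open cardboard tray, fixed, 170 mm (x) by 230 mm (y), 45 mm high, walls and floor 5 mm thick, empty at the start. Origin: centre of the underside; z up. With its underside 55 to 80 mm above the bench, the sieve clears the walls, and 30 mm to either side along the tray's y leaves every slot above the tray.
- nut1: Small plain steel hex nut, 13 mm across flats, 15 mm across corners, 7 mm high, 10 g; at the start lies flat on a bar in the sieve. Origin: centre of one flat face (the underside at the start).
- nut2: Another small nut, the same as nut1, on the same bar.
- nut3: Another small nut, the same as nut1, on the opposite outer bar.
- tappet1: Valve tappet: plain steel cylinder 40 mm in diameter, 26 mm high, 70 g, standing in the sieve, too large for the slots. Origin: centre of the underside.
- tappet2: The other tappet, the same as tappet1.
Not all that is in view belongs to the job. Leave any red look-alike of the tappet1 alone.

How it is judged:
By the outcome, as a careful person would: the job done as asked, in the order asked, and still so for the second after the job is handed in, with the robot touching nothing.
It also fails if it takes over 51 s, if anything falls off the work surface, if the arm or the gripper's body presses on something with over 40 N, if the wrist force passes 120 N, or if a joint passes its speed limit or range.

## Robot

A 6-joint arm with a two-finger parallel gripper is mounted at the origin on the work surface. World frame = base frame: x ahead of the robot, y to its left, z up, the work surface at z = 0. Lengths are in m, angles in rad, forces in N, time in s.
With the tool pointing down it reaches from about 0.35 to 0.775 m from the base axis. Payload 7.3 kg.
Tool frame: the origin (TCP) lies midway between the tips of the shut fingers; the grasp point (between the pads) lies 19 mm behind it; z points along the fingers, y is the direction in which the jaws open and shut (so a half turn about z gives the same grasp; the last joint's range is limited). The gripper opens to 92 mm and grips with 3 to 60 N. Pads are 19 mm wide; open, the fingers measure 130 mm over their backs; the gripper's body (75 mm by 190 mm) begins 47 mm behind the grasp point.
Start: joints at [-1.42, 0.342, 1.524, -0, 1.275, -0.146], TCP at [0.154, -0.502, 0.227] pointing down, gripper open.
Joint ranges: [-2.53, 2.53], [-0.77, 2.02], [0.04, 2.7], [-1, 4.14], [0.28, 2.66], [-3.11, 3.11]. Speed limits (rad/s): [2.57, 2.57, 3.14, 3.14, 3.14, 3.14].

## Interface

Orientations are given as a rotation vector (axis times angle).
In Python, from plant import ctrl, vision, finish_job gives the robot as it stands. The module is installed in compiled form; this text tells all that it offers.
- The arm moves only by the tool drive_tool, never from a script. Its argument "deltas" is a list of rows, each an object of numbers: "tx", "ty", "tz": the shift along the world's x, y, z in m; "twist": the turn about the world's z in rad; "fingers": the opening, from 0 (shut) to 1 (fully open). In form: [{"tx": .., "ty": .., "tz": .., "twist": .., "fingers": ..}, ...]. A call has exactly 8 rows; each row shifts and turns the commanded pose from where the row before left it; what a row does not reach is not made up. A row lasts 1/12 s, in which the tool goes at most 41.7 mm and 7.16 degrees, less where a joint would pass 70% of its speed; a pose out of reach is approached as far as the arm can. A call is refused whole if a number of a shift passes 0.0417 or a number of a turn 0.125, either way. A call with a gripper value outside its range is refused whole. The fingers move at their own pace and stop on an object; "force" is the grip in N (left out, the last holds). Time passes only in rows, so rows that do not move let the fingers close, or fill a call up. It gives the time, the measured TCP pose, the force and the opening at its end, in the units of the state.
- ctrl.get_obs(): the state, without advancing time (a new reading comes with each control period).
- vision.camera(name): name is "scene" or "top" or "wrist"; returns (picture, depth): 420x560x3 uint8, red, green, blue; 420x560 float32, m along the optical axis (not along the pixel's ray), 0 where there is no reading.
- vision.camera_info(name): a dict with "camera_matrix" (3x3 intrinsics, pixels), "R" (3x3) and "t" (3): a world point X has camera coordinates R X + t. Camera axes: x right, y down, z forward; pixel columns grow to the right and rows downward; lengths in m; the calibration is good to about 2 mm. A picture is of the moment at which its call begins: read the wrist's pose just before it. camera_info takes no time and is no camera call; for the wrist camera it gives the pose at the moment of the call.
- finish_job(): hands the job in, once; it reports no verdict.
The state is a dict: "time": time; "joints": joint angles; "qvel": joint speeds; "tau": joint torques, N m; "tool_pos": TCP position; "tcp_rot": TCP orientation; "wrist_force": force on the tool from outside, world axes, zero at the start; "torque": the same for the moment, N m; "opening": opening from 0.0 (shut) to 1.0 (fully open).
Only numpy, scipy, OpenCV 4.12 (cv2) and the standard library are available. Lean on these libraries where they do the work, as an engineer would, in place of code of your own. Each camera call takes 0.05 s, during which the arm holds its last target.

## Working session

There is one attempt and no reset: what is moved stays moved. The work goes in short steps, Python scripts to look and compute and a tool call to move; the robot and the scene stay as the last step left them, time stands still between calls to the robot, and variables do not carry over. Pictures are saved under pics/ and viewed, and the job is handed in when it is done.

Besides the shell and the picture viewer there is one more tool, called as a command line: name --argument value ..., lists and objects as JSON in quotes. drive_tool: Moves the arm, as the interface text tells. Its arguments: {"type":"object","properties":{"deltas":{"type":"array"},"force":{"type":"number"}},"required":["deltas"]}

```bash
mkdir -p pics; ls
python3 - <<'E'
from plant import ctrl, vision
import cv2, numpy as np
o=ctrl.get_obs()
for k in o: print(k,o[k])
for n in ("scene","top"):
    i=vision.camera_info(n); print(n,i)
    p,d=vision.camera(n)
    cv2.imwrite(f"pics/{n}0.png",p[:,:,::-1]); np.save(f"pics/{n}0.npy",d)
E
```

```text
pics
time 0.0
joints [-1.42001224e+00  3.42734625e-01  1.52499545e+00 -2.66116474e-06
  1.27542123e+00 -1.46018564e-01]
qvel [-0.00078864 -0.00014855 -0.00140978 -0.00083136  0.00046559 -0.00096659]
tau [ 4.13088837e-04 -4.31246674e+01 -2.44222641e+01  7.17507885e-02
  5.59083035e-02 -1.30196536e-04]
tool_pos [ 0.15349343 -0.50163738  0.22604633]
tcp_rot [-3.10552083e+00 -4.64277910e-01  9.82703816e-06]
wrist_force [-0.06194846  0.33992384 -0.30749604]
torque [-0.01361391 -0.03714538  0.02602065]
opening 0.9981033791265265
scene {'camera_matrix': array([[522.2058831 ,   0.        , 274.60367682],
       [  0.        , 522.2058831 , 209.01337384],
       [  0.        ,   0.        ,   1.        ]]), 'R': array([[ 0.87649339,  0.48103532,  0.01908831],
       [ 0.35085564, -0.61113856, -0.7095139 ],
       [-0.32963564,  0.62858149, -0.70443286]]), 't': array([-0.49362949, -0.12183261,  1.26598244])}
top {'camera_matrix': array([[466.50841183,   0.        , 277.51368315],
       [  0.        , 466.50841183, 212.62859396],
       [  0.        ,   0.        ,   1.        ]]), 'R': array([[-0.00444546, -0.99998828,  0.001918  ],
       [-0.97451578,  0.00390204, -0.22428501],
       [ 0.2242749 , -0.00286617, -0.97452171]]), 't': array([-0.007864  ,  0.56513686,  0.89089467])}
```

View pics/scene0.png

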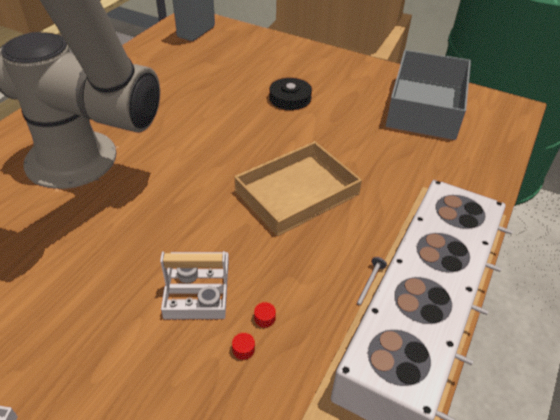

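View pics/top0.png

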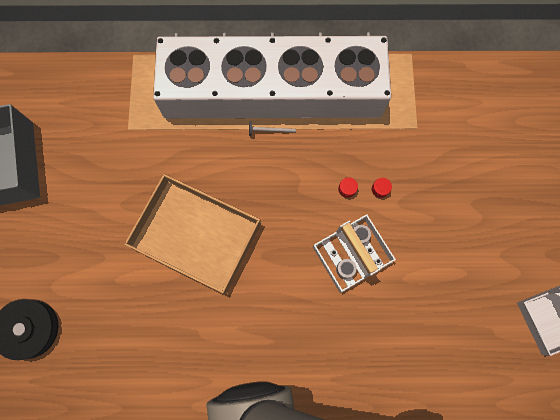

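In the scene view, the sieve is at (195,285), the tray at (297,187), the red decoys at (265,314) and (243,346), and the edge of the other carrier at (5,412). In the top view, the sieve is at (355,254), the tray at (195,235) and the solid-floor carrier at (545,320).

```bash
cat > h.py <<'E'
import numpy as np, cv2
from plant import ctrl, vision
def ray(name,uv,z,info=None):
    i=info or vision.camera_info(name)
    K,R,t=i["camera_matrix"],i["R"],i["t"]
    uv=np.atleast_2d(np.array(uv,float))
    d=np.linalg.solve(K,np.c_[uv,np.ones(len(uv))].T)
    d=R.T@d; c=-R.T@t
    s=(z-c[2])/d[2]
    return (c[:,None]+d*s).T
def crop(p,x0,y0,x1,y1,name,k=5):
    c=cv2.resize(p[y0:y1,x0:x1],None,fx=k,fy=k,interpolation=cv2.INTER_CUBIC); cv2.imwrite("pics/"+name,c)
E
python3 - <<'E'
from h import *
p=cv2.imread("pics/top0.png"); s=cv2.imread("pics/scene0.png")
crop(p,300,200,410,305,"topcrop.png",6)
crop(s,150,240,240,330,"scenecrop.png",6)
hsv=cv2.cvtColor(p,cv2.COLOR_BGR2HSV)
print(hsv[247,358],hsv[235,195],hsv[300,320],p[247,358],p[235,195],p[320,320])
d=np.load("pics/top0.npy"); 
def pt(u,v):
    i=vision.camera_info("top"); z=d[v,u]; c=np.linalg.solve(i["camera_matrix"],[u,v,1])*z
    return i["R"].T@(c-i["t"])
for q in [(358,247),(347,230),(372,270),(195,235)]: print(q,pt(*q))
E
```

```text
[ 20 112 231] [ 15 135 218] [ 12 159 168] [130 197 231] [103 159 218] [ 65 109 172]
(358, 247) [ 0.48844804 -0.16628443  0.09667926]
(347, 230) [ 0.52191765 -0.14598589  0.09788272]
(372, 270) [ 0.44374611 -0.1913058   0.09655106]
(195, 235) [0.53038715 0.1678156  0.00291116]
```

View pics/topcrop.png

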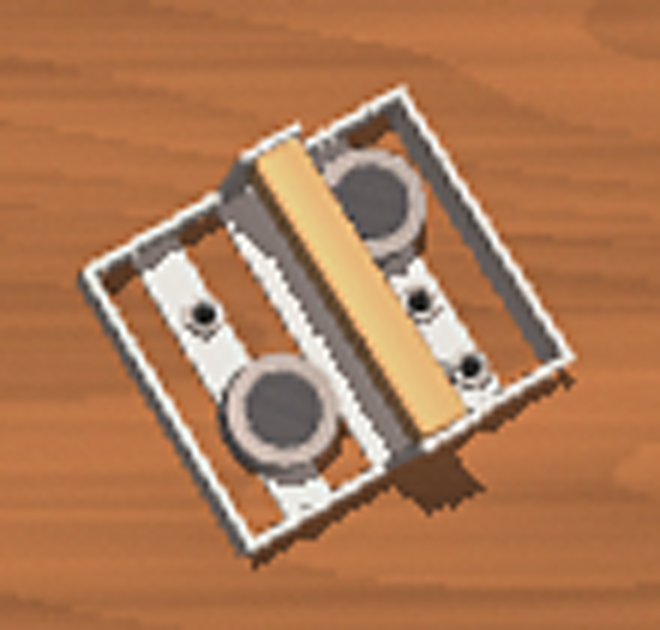

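View pics/scenecrop.png

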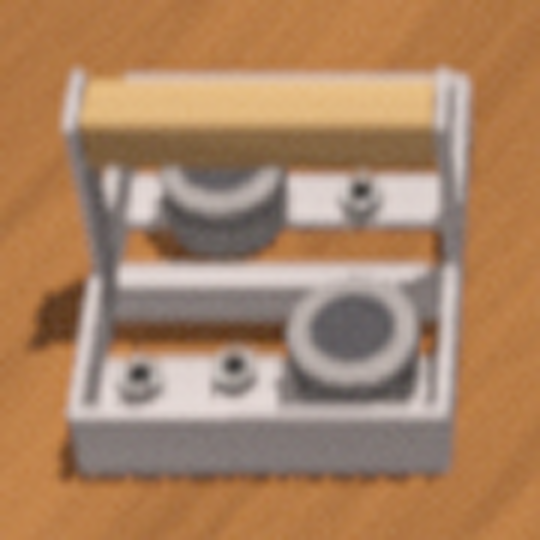

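The crops show a slotted floor, three nuts (crop 205,315; 420,300; 470,367) and two grey tappets, so this is the sieve. The other carrier, at (545,320), is the look-alike and I'll leave it alone. Next I measure the grip and the tray.

Run:
```python
from h import *
for n,box in (("top",(300,200,410,305)),("scene",(150,240,240,330))):
    p=cv2.imread(f"pics/{n}0.png")
    h=cv2.cvtColor(p,cv2.COLOR_BGR2HSV)
    m=cv2.inRange(h,(15,60,195),(28,160,255)) 
    mm=np.zeros_like(m); x0,y0,x1,y1=box; mm[y0:y1,x0:x1]=m[y0:y1,x0:x1]
    c=max(cv2.findContours(mm,0,cv2.CHAIN_APPROX_NONE)[0],key=cv2.contourArea)[:,0]
    w=ray(n,c,0.097)[:,:2]
    r=cv2.minAreaRect((w*1000).astype(np.float32)); print(n,"grip",r)
    cv2.imwrite(f"pics/m{n}.png",mm)
# tray, sieve rim in top
p=cv2.imread("pics/top0.png")
rim=np.array([(402,90),(570,357),(250,552),(85,275)])/6+[300,200]-0.4
w=ray("top",rim,0.030)[:,:2]; print("rim",w,w.mean(0),[np.linalg.norm(w[i]-w[i-1]) for i in range(4)])
e=w[1]-w[0]; print(np.degrees(np.arctan2(e[1],e[0])))
e=w[1]-w[2]; print(np.degrees(np.arctan2(e[1],e[0])))
crop(p,115,165,275,305,"traycrop.png",4)
# nuts world
nu=np.array([(205,318),(420,303),(470,370)])/6+[300,200]-.4
print("nuts",ray("top",nu,0.011)[:,:2])
tp=np.array([(285,408),(372,203)])/6+[300,200]-.4
print("tap",ray("top",tp,0.030)[:,:2])
```

```text
top grip ((488.5120544433594, -169.22874450683594), (104.09017944335938, 16.136781692504883), 29.771167755126953)
scene grip ((487.9015808105469, -170.14720153808594), (104.01692199707031, 16.225547790527344), 29.664457321166992)
rim [[ 0.5679217  -0.19931162]
 [ 0.47300109 -0.25298205]
 [ 0.4068532  -0.13989556]
 [ 0.5023441  -0.08577558]] [ 0.48753002 -0.1694912 ] [np.float64(0.13111388772983545), np.float64(0.10904327847270502), np.float64(0.13101181992873148), np.float64(0.10976103319554453)]
-150.5151194728892
-59.675275383313945
nuts [[ 0.48978755 -0.12944631]
 [ 0.49481704 -0.20580926]
 [ 0.47095876 -0.22227739]]
tap [[ 0.45579245 -0.15367676]
 [ 0.52739331 -0.18688007]]
```

View pics/traycrop.png

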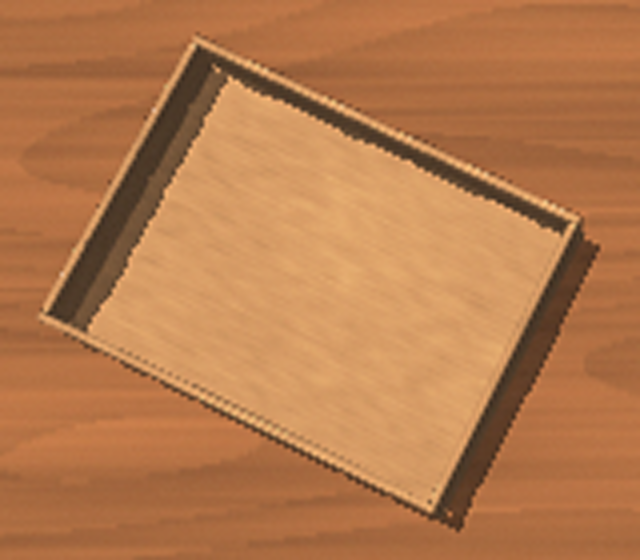

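Run:
```python
from h import *
from scipy.spatial.transform import Rotation as Ro
c=np.array([(193,38),(583,220),(437,517),(42,318)])/4+[115,165]-.4
w=ray("top",c,0.045)[:,:2]; print(w,w.mean(0))
for a,b in ((0,1),(3,2),(1,2),(0,3)):
    e=w[b]-w[a]; print(np.linalg.norm(e),np.degrees(np.arctan2(e[1],e[0])))
R=Ro.from_rotvec(ctrl.get_obs()["tcp_rot"]).as_matrix(); print(np.degrees(np.arctan2(R[1,1],R[0,1])))
```

```text
[[0.654666   0.23343395]
 [0.55476505 0.02549553]
 [0.40254255 0.09822412]
 [0.50436614 0.30339428]] [0.52908493 0.16513697]
0.23069153692055208 -115.66127214405604
0.22904767549623484 -116.39467615240154
0.16870428794631276 154.46254768895824
0.1657844865038224 155.03935583287662
-72.99468632858216
```

drive_tool --deltas '[{"tx":0.013,"ty":0.013,"twist":0.0277,"fingers":1},{"tx":0.026,"ty":0.026,"twist":0.0277,"fingers":1},{"tx":0.026,"ty":0.026,"twist":0.0277,"fingers":1},{"tx":0.026,"ty":0.026,"twist":0.0277,"fingers":1},{"tx":0.026,"ty":0.026,"twist":0.0277,"fingers":1},{"tx":0.026,"ty":0.026,"twist":0.0277,"fingers":1},{"tx":0.026,"ty":0.026,"twist":0.0277,"fingers":1},{"tx":0.026,"ty":0.026,"twist":0.0277,"fingers":1}]' --force 40

```text
$.deltas[0]: bad value
```

drive_tool --deltas '[{"tx":0.026,"ty":0.026,"fingers":1},{"tx":0.026,"ty":0.026,"fingers":1},{"tx":0.026,"ty":0.026,"fingers":1},{"tx":0.026,"ty":0.026,"fingers":1},{"tx":0.026,"ty":0.026,"fingers":1},{"tx":0.0095,"ty":0.0075,"fingers":1},{"fingers":1},{"fingers":1}]'

```text
$.deltas[0]: bad value
```

Run:
```python
from h import *
from scipy.spatial.transform import Rotation as Ro
o=ctrl.get_obs(); print(o["time"],o["tool_pos"],o["joints"],o["wrist_force"])
R=Ro.from_rotvec(o["tcp_rot"]).as_matrix(); print(np.degrees(np.arctan2(R[1,1],R[0,1])),R[:,2])
i=vision.camera_info("wrist"); p,d=vision.camera("wrist"); p=p[:,:,::-1].copy(); cv2.imwrite("pics/w1.png",p)
h=cv2.cvtColor(p,cv2.COLOR_BGR2HSV); m=cv2.inRange(h,(15,60,195),(28,160,255))
c=max(cv2.findContours(m,0,cv2.CHAIN_APPROX_NONE)[0],key=cv2.contourArea)[:,0]
w=ray("wrist",c,0.097,i)[:,:2]
print(cv2.minAreaRect((w*1000).astype(np.float32)))
```

```text
0.1 [ 0.1535081  -0.5016735   0.22610066] [-1.41999317e+00  3.42676376e-01  1.52492635e+00 -5.34088988e-06
  1.27539974e+00 -1.45993861e-01] [ 0.16212141 -0.01341549  0.10579606]
-72.99468632858216 [-2.16850292e-04  1.39304100e-03 -9.99999006e-01]
((333.3050842285156, -600.816650390625), (58.99640655517578, 16.649089813232422), 20.544748306274414)
```

View pics/w1.png

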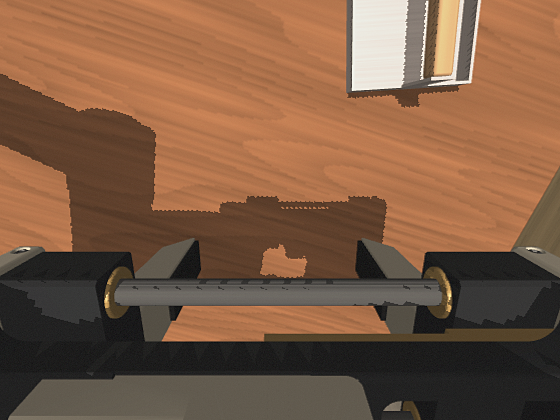

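The call was refused because every row needs all five keys. The arm didn't move. The wrist view shows only the solid-floor carrier, at (410,45).

drive_tool --deltas '[{"tx":0.013,"ty":0.013,"tz":0,"twist":0.0277,"fingers":1},{"tx":0.026,"ty":0.026,"tz":0,"twist":0.0277,"fingers":1},{"tx":0.026,"ty":0.026,"tz":0,"twist":0.0277,"fingers":1},{"tx":0.026,"ty":0.026,"tz":0,"twist":0.0277,"fingers":1},{"tx":0.026,"ty":0.026,"tz":0,"twist":0.0277,"fingers":1},{"tx":0.026,"ty":0.026,"tz":0,"twist":0.0277,"fingers":1},{"tx":0.026,"ty":0.026,"tz":0,"twist":0.0277,"fingers":1},{"tx":0.026,"ty":0.026,"tz":0,"twist":0.0277,"fingers":1}]' --force 40

```text
time: 0.82
tool_pos: [0.3494, -0.3055, 0.2267]
tcp_rot: [-3.036, -0.807, 0.0]
wrist_force: [0.4, -0.5, 0.5]
opening: 1.003
```

drive_tool --deltas '[{"tx":0.026,"ty":0.026,"tz":0,"twist":0,"fingers":1},{"tx":0.026,"ty":0.026,"tz":0,"twist":0,"fingers":1},{"tx":0.026,"ty":0.026,"tz":0,"twist":0,"fingers":1},{"tx":0.026,"ty":0.026,"tz":0,"twist":0,"fingers":1},{"tx":0.026,"ty":0.026,"tz":0,"twist":0,"fingers":1},{"tx":0.0095,"ty":0.0075,"tz":0,"twist":0,"fingers":1},{"tx":0,"ty":0,"tz":0,"twist":0,"fingers":1},{"tx":0,"ty":0,"tz":0,"twist":0,"fingers":1}]'

```text
time: 1.48
tool_pos: [0.4878, -0.1694, 0.2263]
tcp_rot: [-3.036, -0.808, 0.002]
wrist_force: [-0.5, -0.3, -0.5]
opening: 1.003
```

Run:
```python
from h import *
from scipy.spatial.transform import Rotation as Ro
o=ctrl.get_obs(); print(o["time"],o["tool_pos"],o["joints"],o["wrist_force"])
R=Ro.from_rotvec(o["tcp_rot"]).as_matrix(); print(np.degrees(np.arctan2(R[1,1],R[0,1])),R[:,2])
i=vision.camera_info("wrist"); p,d=vision.camera("wrist"); p=p[:,:,::-1].copy(); cv2.imwrite("pics/w2.png",p)
h=cv2.cvtColor(p,cv2.COLOR_BGR2HSV); m=cv2.inRange(h,(15,60,195),(28,160,255))
c=max(cv2.findContours(m,0,cv2.CHAIN_APPROX_NONE)[0],key=cv2.contourArea)[:,0]
w=ray("wrist",c,0.097,i)[:,:2]
print(cv2.minAreaRect((w*1000).astype(np.float32)))
```

```text
1.4833 [ 0.48784972 -0.16938416  0.22626132] [-4.82282067e-01  3.27384069e-01  1.54705348e+00 -6.52924892e-04
  1.26823369e+00  5.68632350e-01] [-0.51360769 -0.28726083 -0.53547535]
-60.201812730275364 [-1.24457925e-03 -5.19537903e-05 -9.99999224e-01]
((502.9085998535156, -163.3613739013672), (70.74787902832031, 16.210962295532227), 29.44226837158203)
```

View pics/w2.png

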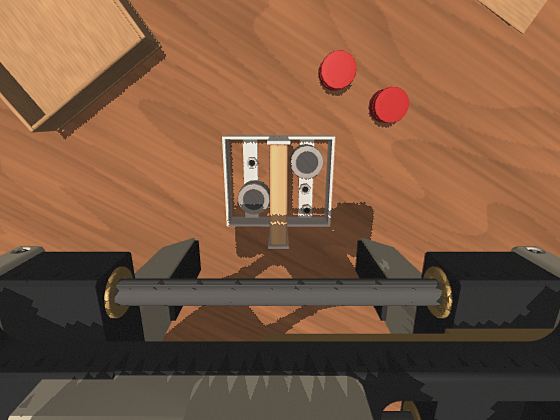

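The wrist view shows the grip centred between the jaws at (279,190), aligned to within 1°. I'm descending.

drive_tool --deltas '[{"tx":0.0005,"ty":-0.001,"tz":-0.02,"twist":0,"fingers":1},{"tx":0,"ty":0,"tz":-0.03,"twist":0,"fingers":1},{"tx":0,"ty":0,"tz":-0.03,"twist":0,"fingers":1},{"tx":0,"ty":0,"tz":-0.03,"twist":0,"fingers":1},{"tx":0,"ty":0,"tz":-0.025,"twist":0,"fingers":1},{"tx":0,"ty":0,"tz":-0.015,"twist":0,"fingers":1},{"tx":0,"ty":0,"tz":-0.01,"twist":0,"fingers":1},{"tx":0,"ty":0,"tz":0,"twist":0,"fingers":1}]'

```text
time: 2.2
tool_pos: [0.4868, -0.1712, 0.0651]
tcp_rot: [-3.035, -0.802, 0.005]
wrist_force: [0.3, -0.0, 0.4]
opening: 0.999
```

drive_tool --deltas '[{"tx":0,"ty":0,"tz":0,"twist":0,"fingers":0.6},{"tx":0,"ty":0,"tz":0,"twist":0,"fingers":0.4},{"tx":0,"ty":0,"tz":0,"twist":0,"fingers":0.25},{"tx":0,"ty":0,"tz":0,"twist":0,"fingers":0.2},{"tx":0,"ty":0,"tz":0,"twist":0,"fingers":0.1},{"tx":0,"ty":0,"tz":0,"twist":0,"fingers":0},{"tx":0,"ty":0,"tz":0,"twist":0,"fingers":0},{"tx":0,"ty":0,"tz":0,"twist":0,"fingers":0}]' --force 40

```text
time: 2.87
tool_pos: [0.4886, -0.1705, 0.0669]
tcp_rot: [3.036, 0.805, 0.0]
wrist_force: [0.0, 0.1, 0.1]
opening: 0.467
```

drive_tool --deltas '[{"tx":0,"ty":0,"tz":0,"twist":0,"fingers":0},{"tx":0,"ty":0,"tz":0,"twist":0,"fingers":0},{"tx":0,"ty":0,"tz":0,"twist":0,"fingers":0},{"tx":0,"ty":0,"tz":0,"twist":0,"fingers":0},{"tx":0,"ty":0,"tz":0,"twist":0,"fingers":0},{"tx":0,"ty":0,"tz":0,"twist":0,"fingers":0},{"tx":0,"ty":0,"tz":0,"twist":0,"fingers":0},{"tx":0,"ty":0,"tz":0,"twist":0,"fingers":0}]' --force 40

```text
time: 3.53
tool_pos: [0.4884, -0.1704, 0.0667]
tcp_rot: [-3.036, -0.805, 0.0]
wrist_force: [-0.5, 1.6, 0.8]
opening: 0.191
```

drive_tool --deltas '[{"tx":0,"ty":0,"tz":0,"twist":0,"fingers":0},{"tx":0,"ty":0,"tz":0.004,"twist":0,"fingers":0},{"tx":0,"ty":0,"tz":0.008,"twist":0,"fingers":0},{"tx":0,"ty":0,"tz":0.012,"twist":0,"fingers":0},{"tx":0,"ty":0,"tz":0.014,"twist":0,"fingers":0},{"tx":0,"ty":0,"tz":0.014,"twist":0,"fingers":0},{"tx":0,"ty":0,"tz":0.01,"twist":0,"fingers":0},{"tx":0,"ty":0,"tz":0.005,"twist":0,"fingers":0}]' --force 40

```text
time: 4.2
tool_pos: [0.4891, -0.1709, 0.1353]
tcp_rot: [3.035, 0.805, 0.003]
wrist_force: [1.0, 0.1, -5.5]
opening: 0.192
```

Run:
```python
from h import *
o=ctrl.get_obs(); print(o["time"],o["tool_pos"],o["wrist_force"],o["torque"],o["opening"])
p,d=vision.camera("scene"); crop(p[:,:,::-1],150,190,250,330,"s2.png",4)
```

```text
4.2 [ 0.48910715 -0.1709449   0.13533894] [ 1.04513604  0.14270992 -5.46511255] [ 0.04744277 -0.01321044  0.0299079 ] 0.1917037528761151
```

View pics/s2.png

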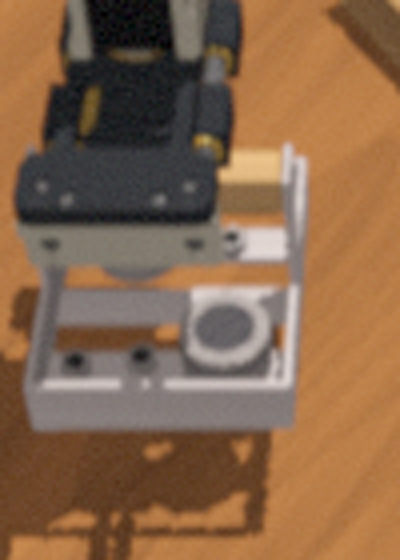

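All three nuts, at (75,360), (140,355) and (235,240) in the crop, and both tappets are still in the lifted sieve, and it hangs level. I'm carrying it smoothly to the tray while turning it to align with the tray's y.

drive_tool --deltas '[{"tx":0.00125,"ty":0.002,"tz":0,"twist":-0.01,"fingers":0},{"tx":0.00125,"ty":0.005,"tz":0,"twist":-0.02,"fingers":0},{"tx":0.00125,"ty":0.008,"tz":0,"twist":-0.03,"fingers":0},{"tx":0.00125,"ty":0.011,"tz":0,"twist":-0.034,"fingers":0},{"tx":0.00125,"ty":0.012,"tz":0,"twist":-0.034,"fingers":0},{"tx":0.00125,"ty":0.012,"tz":0,"twist":-0.034,"fingers":0},{"tx":0.00125,"ty":0.012,"tz":0,"twist":-0.034,"fingers":0},{"tx":0.00125,"ty":0.012,"tz":0,"twist":-0.034,"fingers":0}]'

```text
time: 4.92
tool_pos: [0.498, -0.0957, 0.1327]
tcp_rot: [-3.109, -0.448, 0.003]
wrist_force: [-0.4, 0.3, -5.9]
opening: 0.191
```

drive_tool --deltas '[{"tx":0.00125,"ty":0.012,"tz":0,"twist":-0.034,"fingers":0},{"tx":0.00125,"ty":0.012,"tz":0,"twist":-0.034,"fingers":0},{"tx":0.00125,"ty":0.012,"tz":0,"twist":-0.034,"fingers":0},{"tx":0.00125,"ty":0.012,"tz":0,"twist":-0.034,"fingers":0},{"tx":0.00125,"ty":0.012,"tz":0,"twist":-0.034,"fingers":0},{"tx":0.00125,"ty":0.012,"tz":0,"twist":-0.034,"fingers":0},{"tx":0.00125,"ty":0.012,"tz":0,"twist":-0.034,"fingers":0},{"tx":0.00125,"ty":0.012,"tz":0,"twist":-0.034,"fingers":0}]'

```text
time: 5.58
tool_pos: [0.508, 0.0003, 0.1327]
tcp_rot: [-3.141, -0.022, 0.003]
wrist_force: [0.1, 0.9, -4.6]
opening: 0.194
```

drive_tool --deltas '[{"tx":0.00125,"ty":0.012,"tz":0,"twist":-0.034,"fingers":0},{"tx":0.00125,"ty":0.012,"tz":0,"twist":-0.034,"fingers":0},{"tx":0.00125,"ty":0.012,"tz":0,"twist":-0.034,"fingers":0},{"tx":0.00125,"ty":0.012,"tz":0,"twist":-0.034,"fingers":0},{"tx":0.00125,"ty":0.012,"tz":0,"twist":-0.034,"fingers":0},{"tx":0.00125,"ty":0.012,"tz":0,"twist":-0.034,"fingers":0},{"tx":0.00125,"ty":0.012,"tz":0,"twist":-0.034,"fingers":0},{"tx":0.00125,"ty":0.012,"tz":0,"twist":-0.034,"fingers":0}]'

```text
time: 6.25
tool_pos: [0.5179, 0.0962, 0.1325]
tcp_rot: [3.115, -0.404, -0.004]
wrist_force: [0.1, 0.0, -6.3]
opening: 0.19
```

drive_tool --deltas '[{"tx":0.00125,"ty":0.012,"tz":0,"twist":-0.034,"fingers":0},{"tx":0.00125,"ty":0.012,"tz":0,"twist":-0.034,"fingers":0},{"tx":0.00125,"ty":0.012,"tz":0,"twist":-0.034,"fingers":0},{"tx":0.00125,"ty":0.011,"tz":0,"twist":-0.034,"fingers":0},{"tx":0.00125,"ty":0.01,"tz":0,"twist":-0.03,"fingers":0},{"tx":0.00125,"ty":0.007,"tz":0,"twist":-0.02,"fingers":0},{"tx":0.00125,"ty":0.004,"tz":0,"twist":-0.012,"fingers":0},{"tx":0.00125,"ty":0.002,"tz":0,"twist":0,"fingers":0}]'

```text
time: 6.92
tool_pos: [0.5281, 0.166, 0.1328]
tcp_rot: [3.06, -0.706, -0.003]
wrist_force: [0.4, 0.5, -5.9]
opening: 0.192
```

Run:
```python
from h import *
from scipy.spatial.transform import Rotation as Ro
o=ctrl.get_obs(); print(o["time"],o["tool_pos"],o["joints"],o["wrist_force"],o["torque"],o["opening"])
R=Ro.from_rotvec(o["tcp_rot"]).as_matrix(); print(np.degrees(np.arctan2(R[1,1],R[0,1])),R[:,2])
p,d=vision.camera("scene"); crop(p[:,:,::-1],200,90,380,240,"s3.png",4)
```

```text
6.9167 [0.52807437 0.16596471 0.13280724] [ 1.66057349e-01  4.84806956e-01  1.57663546e+00 -2.29809213e-05
  1.08194931e+00  2.19033854e+00] [ 0.43899714  0.48715167 -5.85154445] [ 0.05408725  0.05963617 -0.01791826] 0.19173011893912828
-115.9821049926796 [-1.77097004e-03 -3.17388123e-04 -9.99998381e-01]
```

View pics/s3.png

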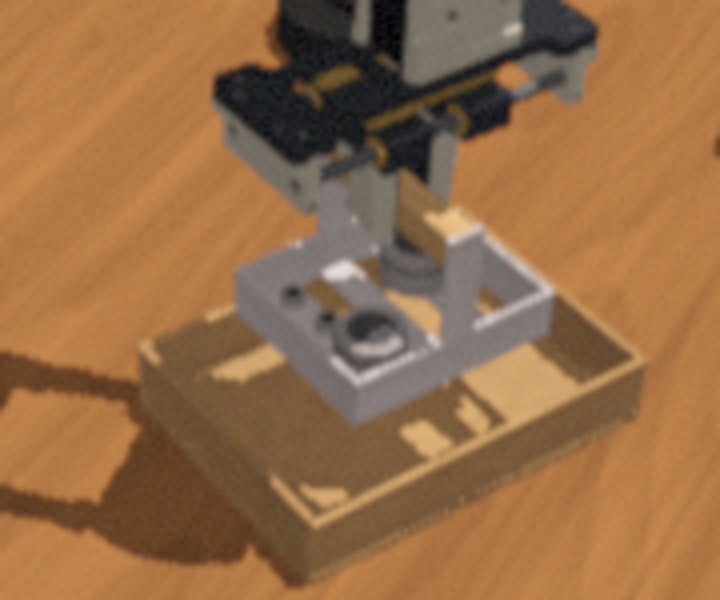

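The sieve is centred over the tray and level, with its underside at about 66 mm. I'm lowering it 4 mm, then starting the strokes.

drive_tool --deltas '[{"tx":0.0135,"ty":0.0262,"tz":-0.004,"twist":0,"fingers":0},{"tx":-0.0131,"ty":-0.027,"tz":0,"twist":0,"fingers":0},{"tx":-0.0131,"ty":-0.027,"tz":0,"twist":0,"fingers":0},{"tx":0.0131,"ty":0.027,"tz":0,"twist":0,"fingers":0},{"tx":0.0131,"ty":0.027,"tz":0,"twist":0,"fingers":0},{"tx":-0.0131,"ty":-0.027,"tz":0,"twist":0,"fingers":0},{"tx":-0.0131,"ty":-0.027,"tz":0,"twist":0,"fingers":0},{"tx":0.0131,"ty":0.027,"tz":0,"twist":0,"fingers":0}]' --force 40

```text
time: 7.63
tool_pos: [0.5215, 0.156, 0.1264]
tcp_rot: [3.049, -0.712, -0.021]
wrist_force: [-1.3, -2.6, -5.0]
opening: 0.192
```

Run:
```python
from h import *
o=ctrl.get_obs(); print(o["time"],o["tool_pos"],o["qvel"],o["opening"])
p,d=vision.camera("scene"); crop(p[:,:,::-1],200,90,380,240,"s4.png",4)
```

```text
7.6333 [0.52151981 0.15598535 0.12638865] [ 0.65424375  0.44871817 -0.8875156   0.07997885  0.29223157  0.67236868] 0.19178257262344447
```

View pics/s4.png

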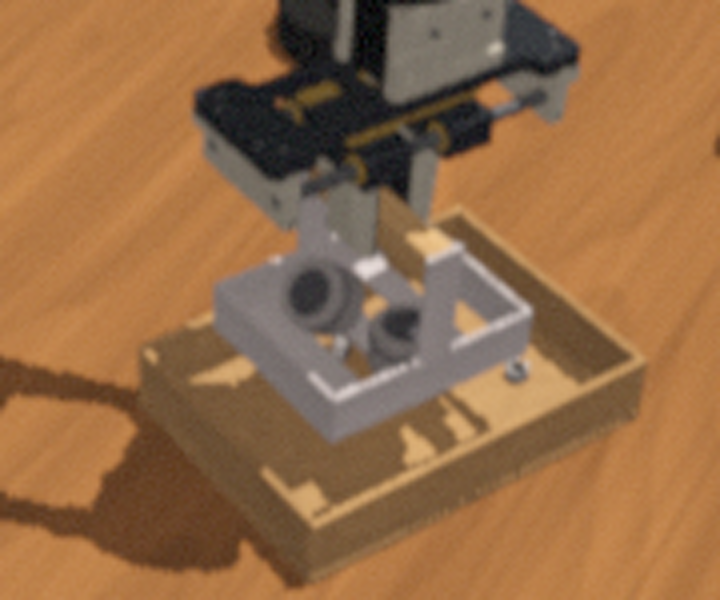

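One nut is in the tray, at (515,370). The tappet at (320,295) has tipped against the wall, so those strokes were too brisk. I'll let it settle and look again.

drive_tool --deltas '[{"tx":0,"ty":0,"tz":0,"twist":0,"fingers":0},{"tx":0,"ty":0,"tz":0,"twist":0,"fingers":0},{"tx":0,"ty":0,"tz":0,"twist":0,"fingers":0},{"tx":0,"ty":0,"tz":0,"twist":0,"fingers":0},{"tx":0,"ty":0,"tz":0,"twist":0,"fingers":0},{"tx":0,"ty":0,"tz":0,"twist":0,"fingers":0},{"tx":0,"ty":0,"tz":0,"twist":0,"fingers":0},{"tx":0,"ty":0,"tz":0,"twist":0,"fingers":0}]'

```text
time: 8.35
tool_pos: [0.5289, 0.1646, 0.1297]
tcp_rot: [3.061, -0.706, -0.0]
wrist_force: [0.7, -0.1, -4.7]
opening: 0.191
```

Run:
```python
from h import *
o=ctrl.get_obs(); print(o["time"],o["tool_pos"],o["tcp_rot"],o["opening"],o["wrist_force"])
p,d=vision.camera("scene"); a=p[:,:,::-1][90:240,200:380]
q,d=vision.camera("wrist"); cv2.imwrite("pics/w5.png",q[:,:,::-1])
q,d=vision.camera("top"); b=q[:,:,::-1][165:305,115:275]
cv2.imwrite("pics/s5.png",cv2.resize(a,None,fx=4,fy=4,interpolation=2));cv2.imwrite("pics/t5.png",cv2.resize(b,None,fx=4,fy=4,interpolation=2))
```

```text
8.35 [0.52891712 0.16459985 0.12974046] [ 3.06103531e+00 -7.06322047e-01 -1.48263700e-04] 0.19065036395949825 [ 0.65833721 -0.11225452 -4.7356133 ]
```

View pics/s5.png

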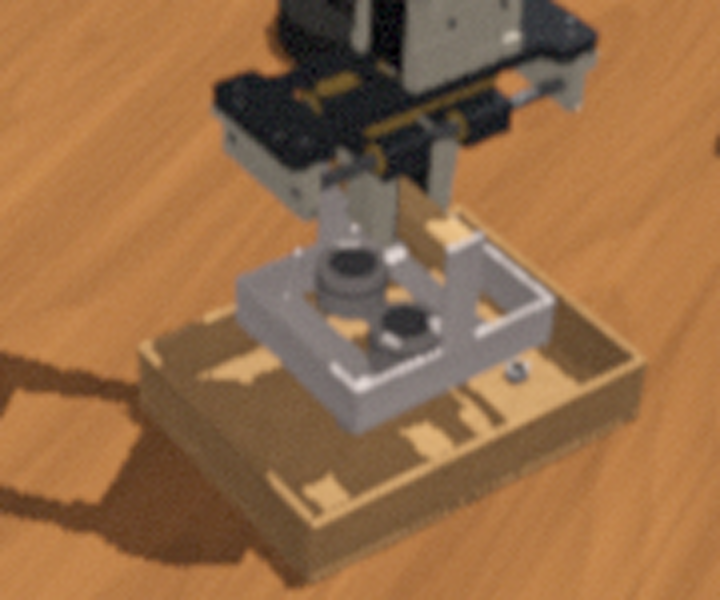

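View pics/w5.png

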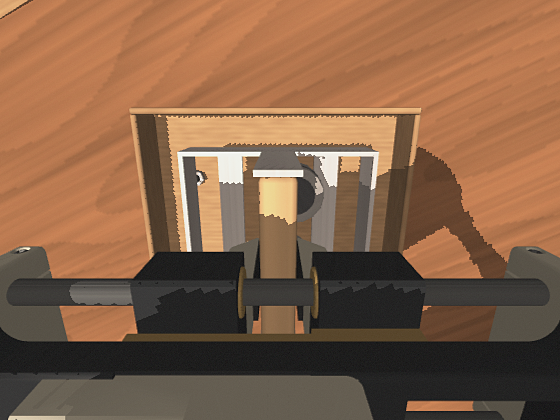

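View pics/t5.png

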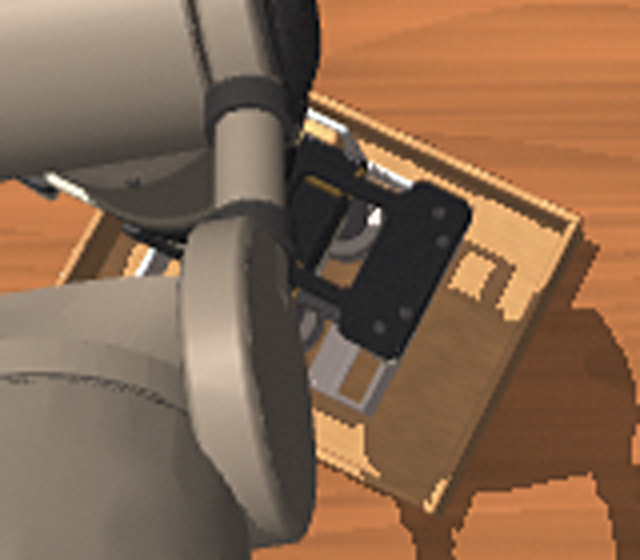

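Both tappets stand upright again inside the sieve. One nut shows in the tray (scene crop (515,370), wrist (200,178)). I can't see the other two, so I'll use slightly slower strokes, 60 mm in 0.25 s.

drive_tool --deltas '[{"tx":0.0088,"ty":0.018,"tz":0,"twist":0,"fingers":0},{"tx":0.0044,"ty":0.009,"tz":0,"twist":0,"fingers":0},{"tx":-0.0088,"ty":-0.018,"tz":0,"twist":0,"fingers":0},{"tx":-0.0088,"ty":-0.018,"tz":0,"twist":0,"fingers":0},{"tx":-0.0088,"ty":-0.018,"tz":0,"twist":0,"fingers":0},{"tx":0.0088,"ty":0.018,"tz":0,"twist":0,"fingers":0},{"tx":0.0088,"ty":0.018,"tz":0,"twist":0,"fingers":0},{"tx":0.0088,"ty":0.018,"tz":0,"twist":0,"fingers":0}]'

```text
time: 9.17
tool_pos: [0.5427, 0.1919, 0.13]
tcp_rot: [-3.061, 0.708, -0.001]
wrist_force: [0.9, 0.0, -5.0]
opening: 0.19
```

drive_tool --deltas '[{"tx":-0.0088,"ty":-0.018,"tz":0,"twist":0,"fingers":0},{"tx":-0.0088,"ty":-0.018,"tz":0,"twist":0,"fingers":0},{"tx":-0.0088,"ty":-0.018,"tz":0,"twist":0,"fingers":0},{"tx":0.0088,"ty":0.018,"tz":0,"twist":0,"fingers":0},{"tx":0.0088,"ty":0.018,"tz":0,"twist":0,"fingers":0},{"tx":0.0088,"ty":0.018,"tz":0,"twist":0,"fingers":0},{"tx":-0.0088,"ty":-0.018,"tz":0,"twist":0,"fingers":0},{"tx":-0.0044,"ty":-0.009,"tz":0,"twist":0,"fingers":0}]'

```text
time: 9.83
tool_pos: [0.5286, 0.1649, 0.1293]
tcp_rot: [3.061, -0.702, -0.001]
wrist_force: [0.2, -0.9, -5.6]
opening: 0.194
```

Run:
```python
from h import *
o=ctrl.get_obs(); print(o["time"],o["tool_pos"],o["tcp_rot"],o["opening"],o["wrist_force"])
p,d=vision.camera("scene"); a=p[:,:,::-1][90:240,200:380]
q,d=vision.camera("wrist"); cv2.imwrite("pics/w6.png",cv2.resize(q[:,:,::-1][90:300,110:440],None,fx=2.4,fy=2.4))
cv2.imwrite("pics/s6.png",cv2.resize(a,None,fx=4,fy=4,interpolation=2))
```

```text
9.8333 [0.52856106 0.16488371 0.12925855] [ 3.06109098e+00 -7.02367751e-01 -1.10855989e-03] 0.19449989783624713 [ 0.16832507 -0.89113462 -5.5626143 ]
```

View pics/s6.png

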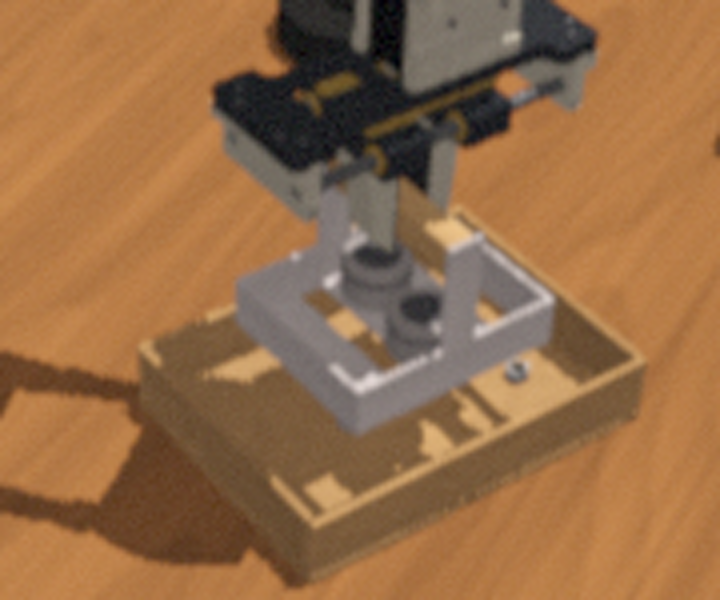

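View pics/w6.png

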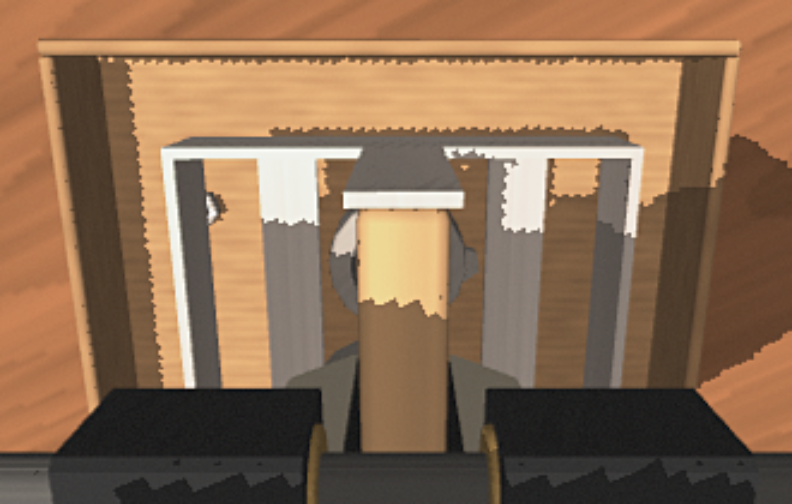

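The wrist crop shows a dark lump at (470,260), which may be a nut beside the tappet or one in the tray below. More strokes.

drive_tool --deltas '[{"tx":0.0088,"ty":0.018,"tz":0,"twist":0,"fingers":0},{"tx":0.0044,"ty":0.009,"tz":0,"twist":0,"fingers":0},{"tx":-0.0088,"ty":-0.018,"tz":0,"twist":0,"fingers":0},{"tx":-0.0088,"ty":-0.018,"tz":0,"twist":0,"fingers":0},{"tx":-0.0088,"ty":-0.018,"tz":0,"twist":0,"fingers":0},{"tx":0.0088,"ty":0.018,"tz":0,"twist":0,"fingers":0},{"tx":0.0088,"ty":0.018,"tz":0,"twist":0,"fingers":0},{"tx":0.0088,"ty":0.018,"tz":0,"twist":0,"fingers":0}]'

```text
time: 10.6
tool_pos: [0.5428, 0.192, 0.1302]
tcp_rot: [-3.06, 0.709, -0.001]
wrist_force: [0.7, 0.3, -4.8]
opening: 0.196
```

drive_tool --deltas '[{"tx":-0.0088,"ty":-0.018,"tz":0,"twist":0,"fingers":0},{"tx":-0.0088,"ty":-0.018,"tz":0,"twist":0,"fingers":0},{"tx":-0.0088,"ty":-0.018,"tz":0,"twist":0,"fingers":0},{"tx":0.0088,"ty":0.018,"tz":0,"twist":0,"fingers":0},{"tx":0.0088,"ty":0.018,"tz":0,"twist":0,"fingers":0},{"tx":0.0088,"ty":0.018,"tz":0,"twist":0,"fingers":0},{"tx":0,"ty":0,"tz":0,"twist":0,"fingers":0},{"tx":0,"ty":0,"tz":0,"twist":0,"fingers":0}]'

```text
time: 11.27
tool_pos: [0.5424, 0.1926, 0.1296]
tcp_rot: [-3.062, 0.704, -0.0]
wrist_force: [-0.1, 0.7, -5.2]
opening: 0.191
```

```bash
cat > look.py <<'E'
from h import *
import sys
k=sys.argv[1]
o=ctrl.get_obs(); print(o["time"],o["tool_pos"],o["tcp_rot"],o["opening"],o["wrist_force"])
p,d=vision.camera("scene"); a=p[:,:,::-1][90:240,200:380]
q,d=vision.camera("wrist"); q=q[:,:,::-1]; np.save(f"pics/wd{k}.npy",d)
g=np.clip((q[90:300,110:440]/255.)**0.6*255,0,255).astype(np.uint8)
cv2.imwrite(f"pics/w{k}.png",cv2.resize(g,None,fx=2.4,fy=2.4))
a=np.clip((a/255.)**0.7*255,0,255).astype(np.uint8)
cv2.imwrite(f"pics/s{k}.png",cv2.resize(a,None,fx=4,fy=4,interpolation=2))
E
python3 look.py 7
```

```text
11.2667 [0.54239706 0.19256809 0.12957864] [-3.06163091e+00  7.04032866e-01 -1.85541423e-04] 0.1905146566509875 [-0.1281412   0.70968799 -5.16630265]
```

View pics/s7.png

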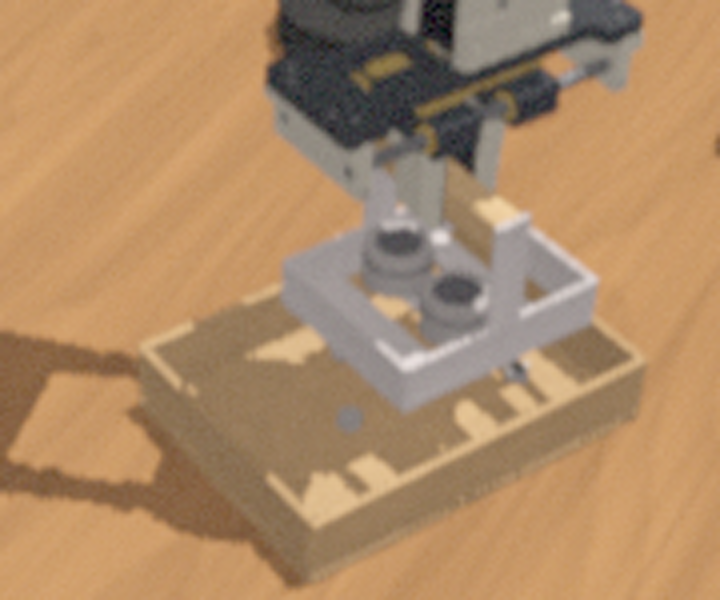

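View pics/w7.png

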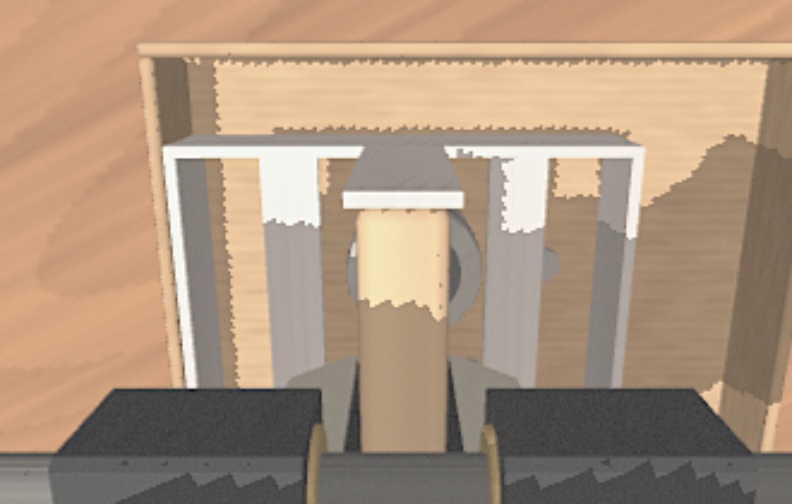

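Nuts are now visible in the tray at (515,370) and (347,418), with perhaps a third at (340,350). I'm moving smoothly to the other side to check.

drive_tool --deltas '[{"tx":-0.0022,"ty":-0.0045,"tz":0,"twist":0,"fingers":0},{"tx":-0.0044,"ty":-0.009,"tz":0,"twist":0,"fingers":0},{"tx":-0.0044,"ty":-0.009,"tz":0,"twist":0,"fingers":0},{"tx":-0.0044,"ty":-0.009,"tz":0,"twist":0,"fingers":0},{"tx":-0.0044,"ty":-0.009,"tz":0,"twist":0,"fingers":0},{"tx":-0.0044,"ty":-0.009,"tz":0,"twist":0,"fingers":0},{"tx":-0.0022,"ty":-0.0045,"tz":0,"twist":0,"fingers":0},{"tx":0,"ty":0,"tz":0,"twist":0,"fingers":0}]'

```text
time: 12.03
tool_pos: [0.5152, 0.1363, 0.1299]
tcp_rot: [3.06, -0.709, -0.0]
wrist_force: [0.3, 0.6, -6.1]
opening: 0.195
```

```bash
python3 look.py 8
```

```text
12.0333 [0.51523631 0.13633261 0.12990044] [ 3.06023208e+00 -7.08541143e-01 -4.40614831e-04] 0.19451382921114257 [ 0.31563123  0.6499941  -6.13592242]
```

View pics/s8.png

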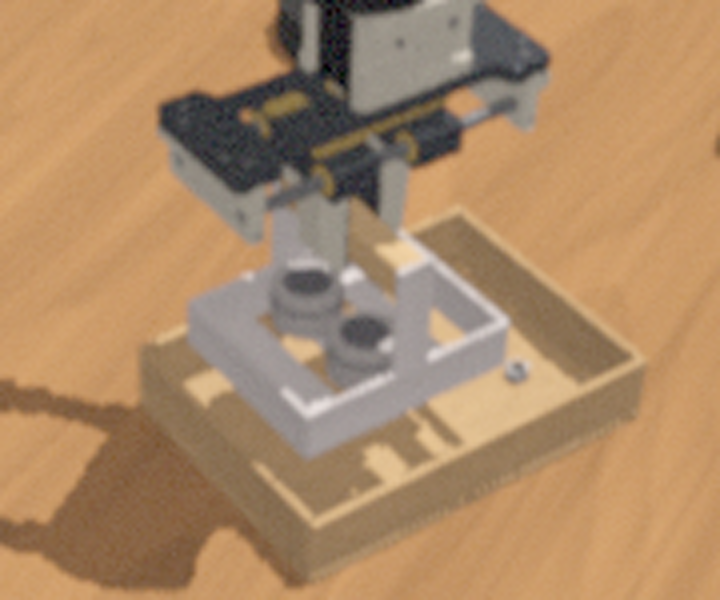

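View pics/w8.png

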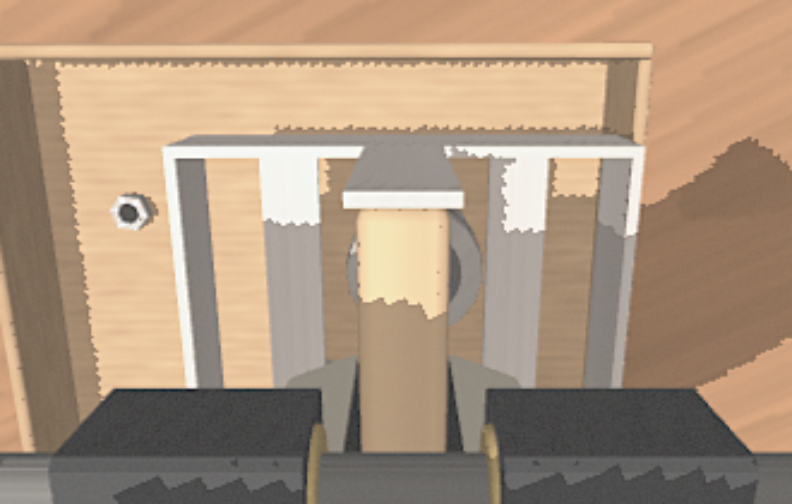

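Two distinct nuts are confirmed in the tray. I'll do another set of strokes before moving off to count all three.

drive_tool --deltas '[{"tx":0.0092,"ty":0.0189,"tz":0,"twist":0,"fingers":0},{"tx":0.0092,"ty":0.0189,"tz":0,"twist":0,"fingers":0},{"tx":0.0092,"ty":0.0189,"tz":0,"twist":0,"fingers":0},{"tx":-0.0092,"ty":-0.0189,"tz":0,"twist":0,"fingers":0},{"tx":-0.0092,"ty":-0.0189,"tz":0,"twist":0,"fingers":0},{"tx":-0.0092,"ty":-0.0189,"tz":0,"twist":0,"fingers":0},{"tx":0.0092,"ty":0.0189,"tz":0,"twist":0,"fingers":0},{"tx":0.0092,"ty":0.0189,"tz":0,"twist":0,"fingers":0}]'

```text
time: 12.8
tool_pos: [0.534, 0.1746, 0.1298]
tcp_rot: [3.06, -0.71, -0.001]
wrist_force: [-0.1, -0.1, -5.0]
opening: 0.193
```

drive_tool --deltas '[{"tx":0.0092,"ty":0.0189,"tz":0,"twist":0,"fingers":0},{"tx":-0.0092,"ty":-0.0189,"tz":0,"twist":0,"fingers":0},{"tx":-0.0092,"ty":-0.0189,"tz":0,"twist":0,"fingers":0},{"tx":-0.0092,"ty":-0.0189,"tz":0,"twist":0,"fingers":0},{"tx":0.0092,"ty":0.0189,"tz":0,"twist":0,"fingers":0},{"tx":0.0092,"ty":0.0189,"tz":0,"twist":0,"fingers":0},{"tx":0.0092,"ty":0.0189,"tz":0,"twist":0,"fingers":0},{"tx":0,"ty":0,"tz":0,"twist":0,"fingers":0}]'

```text
time: 13.47
tool_pos: [0.5452, 0.1978, 0.1299]
tcp_rot: [-3.059, 0.703, -0.004]
wrist_force: [-0.9, 1.7, -4.4]
opening: 0.192
```

```bash
python3 look.py 9
```

```text
13.4667 [0.5451844  0.19778604 0.12990524] [-3.0590424   0.70281265 -0.00353863] 0.19165522697502835 [-0.86098545  1.68961411 -4.43927227]
```

View pics/s9.png

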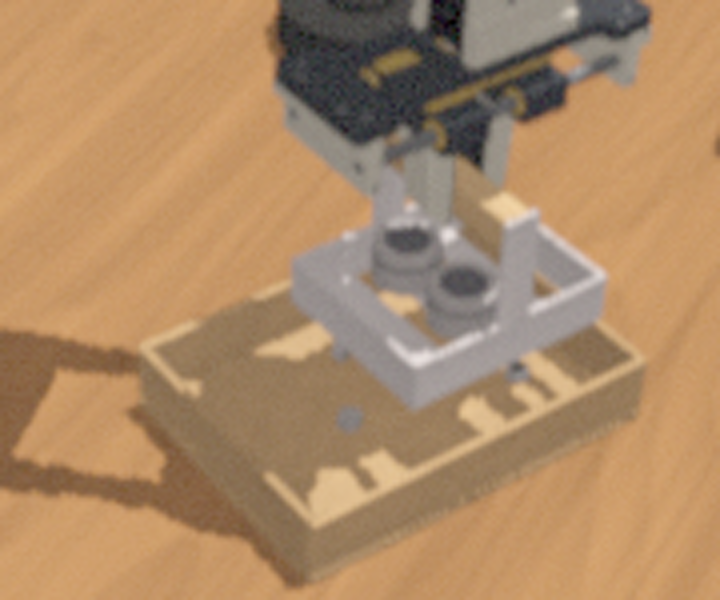

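View pics/w9.png

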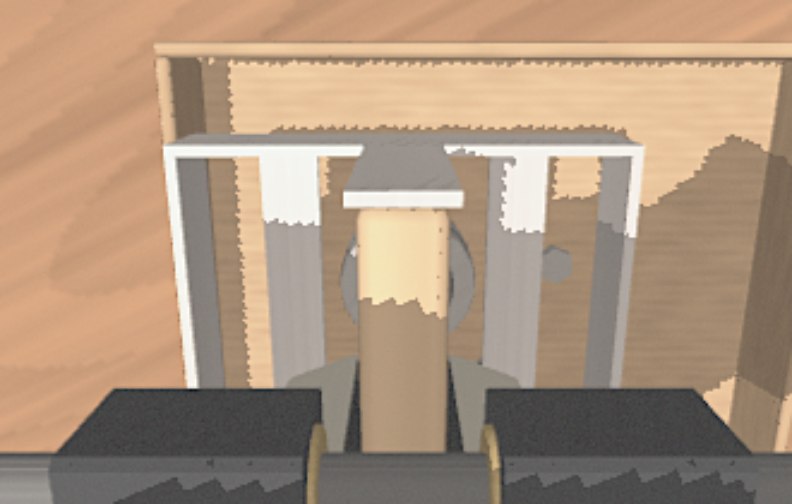

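All three nuts are in the tray: (515,370), (347,418) and (340,350) in the scene crop. Both tappets are upright in the sieve. I'm carrying it off to the bench on the tray's -y side.

drive_tool --deltas '[{"tx":-0.0013,"ty":-0.0037,"tz":0,"twist":0,"fingers":0},{"tx":-0.0026,"ty":-0.0074,"tz":0,"twist":0,"fingers":0},{"tx":-0.0039,"ty":-0.0111,"tz":0,"twist":0,"fingers":0},{"tx":-0.0044,"ty":-0.0124,"tz":0,"twist":0,"fingers":0},{"tx":-0.0044,"ty":-0.0124,"tz":0,"twist":0,"fingers":0},{"tx":-0.0044,"ty":-0.0124,"tz":0,"twist":0,"fingers":0},{"tx":-0.0044,"ty":-0.0124,"tz":0,"twist":0,"fingers":0},{"tx":-0.0044,"ty":-0.0124,"tz":0,"twist":0,"fingers":0}]'

```text
time: 14.23
tool_pos: [0.513, 0.1085, 0.1299]
tcp_rot: [3.061, -0.708, 0.0]
wrist_force: [-0.7, 0.1, -5.0]
opening: 0.193
```

drive_tool --deltas '[{"tx":-0.0044,"ty":-0.0124,"tz":0,"twist":0,"fingers":0},{"tx":-0.0044,"ty":-0.0124,"tz":0,"twist":0,"fingers":0},{"tx":-0.0044,"ty":-0.0124,"tz":0,"twist":0,"fingers":0},{"tx":-0.0044,"ty":-0.0124,"tz":0,"twist":0,"fingers":0},{"tx":-0.0044,"ty":-0.0124,"tz":0,"twist":0,"fingers":0},{"tx":-0.0044,"ty":-0.0124,"tz":0,"twist":0,"fingers":0},{"tx":-0.0044,"ty":-0.0124,"tz":0,"twist":0,"fingers":0},{"tx":-0.0044,"ty":-0.0124,"tz":0,"twist":0,"fingers":0}]'

```text
time: 14.9
tool_pos: [0.4779, 0.0098, 0.1298]
tcp_rot: [3.061, -0.706, 0.0]
wrist_force: [0.5, -0.0, -5.4]
opening: 0.194
```

drive_tool --deltas '[{"tx":-0.0044,"ty":-0.0124,"tz":0,"twist":0,"fingers":0},{"tx":-0.0044,"ty":-0.0124,"tz":0,"twist":0,"fingers":0},{"tx":-0.004,"ty":-0.0111,"tz":0,"twist":0,"fingers":0},{"tx":-0.003,"ty":-0.0087,"tz":0,"twist":0,"fingers":0},{"tx":-0.0022,"ty":-0.0062,"tz":0,"twist":0,"fingers":0},{"tx":-0.0013,"ty":-0.0037,"tz":0,"twist":0,"fingers":0},{"tx":-0.0005,"ty":-0.0012,"tz":0,"twist":0,"fingers":0},{"tx":0,"ty":0,"tz":0,"twist":0,"fingers":0}]'

```text
time: 15.57
tool_pos: [0.4586, -0.0448, 0.1298]
tcp_rot: [-3.061, 0.707, -0.0]
wrist_force: [-0.4, 0.0, -5.1]
opening: 0.193
```

Run:
```python
from h import *
o=ctrl.get_obs(); print(o["time"],o["tool_pos"],o["tcp_rot"],o["opening"],o["wrist_force"],o["torque"])
p,d=vision.camera("scene"); p=p[:,:,::-1]; cv2.imwrite("pics/s10.png",cv2.resize(np.clip((p[120:320,130:380]/255.)**.75*255,0,255).astype(np.uint8),None,fx=3,fy=3,interpolation=2))
```

```text
15.5667 [ 0.45856366 -0.04484619  0.12975056] [-3.06097752e+00  7.06857493e-01 -5.66509271e-05] 0.1934734726365883 [-0.43182263  0.01034826 -5.12277608] [0.10337608 0.00229983 0.0260271 ]
```

View pics/s10.png

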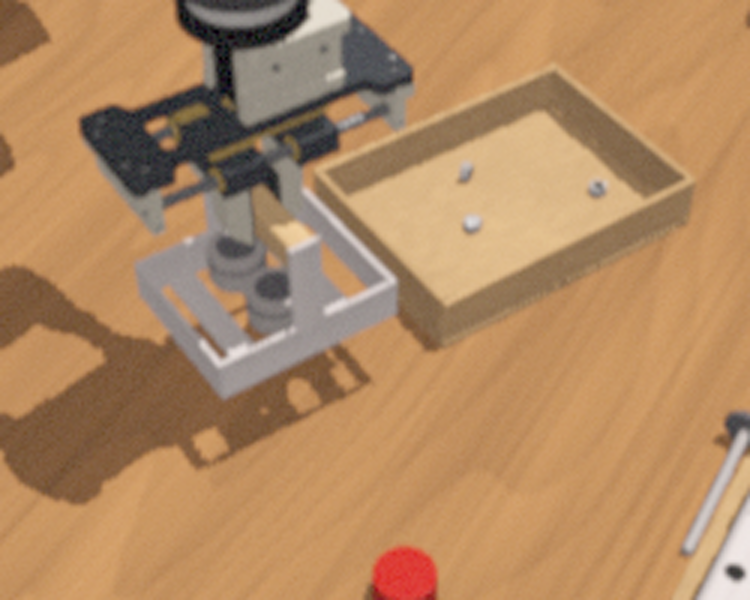

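The tray holds three nuts, at (466,172), (597,188) and (472,223), and the sieve hangs clear of it with a 38 mm gap. I'm lowering it.

drive_tool --deltas '[{"tx":0,"ty":0,"tz":-0.005,"twist":0,"fingers":0},{"tx":0,"ty":0,"tz":-0.01,"twist":0,"fingers":0},{"tx":0,"ty":0,"tz":-0.012,"twist":0,"fingers":0},{"tx":0,"ty":0,"tz":-0.012,"twist":0,"fingers":0},{"tx":0,"ty":0,"tz":-0.009,"twist":0,"fingers":0},{"tx":0,"ty":0,"tz":-0.006,"twist":0,"fingers":0},{"tx":0,"ty":0,"tz":-0.004,"twist":0,"fingers":0},{"tx":0,"ty":0,"tz":-0.002,"twist":0,"fingers":0}]'

```text
time: 16.28
tool_pos: [0.4592, -0.0449, 0.0698]
tcp_rot: [3.061, -0.706, 0.002]
wrist_force: [0.2, -2.1, 5.8]
opening: 0.192
```

drive_tool --deltas '[{"tx":0,"ty":0,"tz":-0.001,"twist":0,"fingers":0},{"tx":0,"ty":0,"tz":-0.001,"twist":0,"fingers":0},{"tx":0,"ty":0,"tz":-0.0005,"twist":0,"fingers":0},{"tx":0,"ty":0,"tz":0,"twist":0,"fingers":0},{"tx":0,"ty":0,"tz":0,"twist":0,"fingers":0},{"tx":0,"ty":0,"tz":0,"twist":0,"fingers":0},{"tx":0,"ty":0,"tz":0,"twist":0,"fingers":0},{"tx":0,"ty":0,"tz":0,"twist":0,"fingers":0}]'

```text
time: 16.95
tool_pos: [0.4596, -0.0451, 0.0695]
tcp_rot: [3.061, -0.706, 0.005]
wrist_force: [-3.1, -0.0, 15.6]
opening: 0.198
```

Contact is made, with slight pressing. I'll ease up and release.

drive_tool --deltas '[{"tx":0,"ty":0,"tz":0.0015,"twist":0,"fingers":0},{"tx":0,"ty":0,"tz":0,"twist":0,"fingers":0},{"tx":0,"ty":0,"tz":0,"twist":0,"fingers":0.25},{"tx":0,"ty":0,"tz":0,"twist":0,"fingers":0.3},{"tx":0,"ty":0,"tz":0,"twist":0,"fingers":0.4},{"tx":0,"ty":0,"tz":0,"twist":0,"fingers":0.6},{"tx":0,"ty":0,"tz":0,"twist":0,"fingers":0.7},{"tx":0,"ty":0,"tz":0,"twist":0,"fingers":0.7}]'

```text
time: 17.62
tool_pos: [0.4586, -0.0447, 0.0687]
tcp_rot: [3.061, -0.706, -0.0]
wrist_force: [0.3, -0.3, 0.0]
opening: 0.54
```

drive_tool --deltas '[{"tx":0,"ty":0,"tz":0,"twist":0,"fingers":0.7},{"tx":0,"ty":0,"tz":0,"twist":0,"fingers":0.7},{"tx":0,"ty":0,"tz":0,"twist":0,"fingers":0.7},{"tx":0,"ty":0,"tz":0.01,"twist":0,"fingers":0.7},{"tx":0,"ty":0,"tz":0.02,"twist":0,"fingers":0.7},{"tx":0,"ty":0,"tz":0.03,"twist":0,"fingers":0.7},{"tx":0,"ty":0,"tz":0.03,"twist":0,"fingers":0.7},{"tx":0,"ty":0,"tz":0.03,"twist":0,"fingers":0.7}]'

```text
time: 18.28
tool_pos: [0.4581, -0.0447, 0.1899]
tcp_rot: [3.061, -0.706, -0.001]
wrist_force: [1.7, 0.1, -0.3]
opening: 0.7
```

drive_tool --deltas '[{"tx":0,"ty":-0.03,"tz":0.01,"twist":0,"fingers":0.7},{"tx":0,"ty":-0.04,"tz":0,"twist":0,"fingers":0.7},{"tx":0,"ty":-0.04,"tz":0,"twist":0,"fingers":0.7},{"tx":0,"ty":-0.04,"tz":0,"twist":0,"fingers":0.7},{"tx":0,"ty":-0.04,"tz":0,"twist":0,"fingers":0.7},{"tx":0,"ty":-0.03,"tz":0,"twist":0,"fingers":0.7},{"tx":0,"ty":0,"tz":0,"twist":0,"fingers":0.7},{"tx":0,"ty":0,"tz":0,"twist":0,"fingers":0.7}]'

```text
time: 18.95
tool_pos: [0.4581, -0.2659, 0.1982]
tcp_rot: [-3.06, 0.711, 0.001]
wrist_force: [-0.9, 0.6, -0.5]
opening: 0.696
```

Run:
```python
from h import *
o=ctrl.get_obs(); print(o["time"],o["tool_pos"],o["opening"],o["wrist_force"])
p,d=vision.camera("top"); p=p[:,:,::-1].copy(); cv2.imwrite("pics/t11.png",cv2.resize(p[160:320,110:370],None,fx=3,fy=3,interpolation=2))
def pt(u,v):
    i=vision.camera_info("top"); c=np.linalg.solve(i["camera_matrix"],[u,v,1])*d[v,u]
    return i["R"].T@(c-i["t"])
h=cv2.cvtColor(p,cv2.COLOR_BGR2HSV); m=cv2.inRange(h,(15,60,195),(28,160,255)); m[:, :230]=0
ys,xs=np.where(m>0); P=np.array([pt(x,y) for x,y in zip(xs,ys)]); P=P[P[:,2]>.09]; print(len(P),P.min(0),P.max(0))
p,_=vision.camera("scene"); cv2.imwrite("pics/s11.png",cv2.resize(p[120:320,130:380,::-1],None,fx=3,fy=3,interpolation=2))
```

```text
18.95 [ 0.45807117 -0.2659332   0.19821728] 0.6960441729821681 [-0.91098747  0.60085235 -0.49022008]
454 [ 0.35089451 -0.2485563   0.09292697] [ 0.50868707 -0.00751564  0.994963  ]
```

View pics/t11.png

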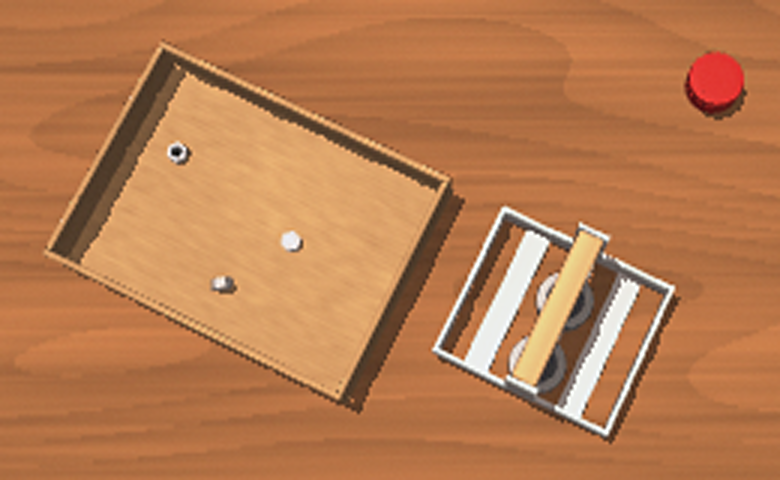

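View pics/s11.png

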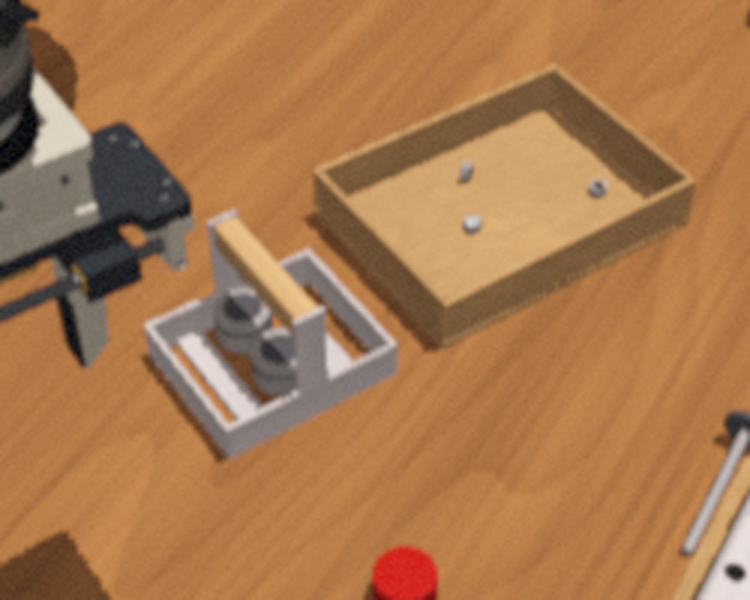

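The top crop shows three nuts in the tray, at (178,152), (291,241) and (223,284). The sieve stands flat beside it with both tappets inside, at (565,300) and (537,362). The gripper is clear.

```bash
python3 -c "
from plant import finish_job
print(finish_job())"
```

```text
the job is handed in; nothing more can be done
None
```

I lifted the sieve by its grip at 40 N, held it level over the tray and shook it along the tray's y until all three nuts dropped in. I then set it down about 38 mm from the tray's −y side and handed the job in at about 19 s of the 51 s allowed.

- **Last pictures:** the top and scene views showed three nuts in the tray, both tappets inside the flat-standing sieve, and the gripper clear. The gripper never touched the nuts, and the red look-alikes and the other carrier were left alone.
- **First strokes too brisk:** one tappet tipped briefly against the sieve wall. It stood upright again on its own, and I used slower strokes after that.
- **Small disagreements:**
  - The sieve met the bench with the tool about 2–3 mm higher than at the grasp, so the grip probably slipped slightly. It pressed at about 16 N before I released it.
  - My last grip-height check from the depth image was spoiled by other pixels caught in the colour mask. That the sieve stands flat therefore rests on the two pictures alone.

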